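# Hold a spring clip gaping around the pan's display card

## Robot

A 6-joint arm with a two-finger parallel gripper is mounted at the origin on the work surface. World frame = base frame: x ahead of the robot, y to its left, z up, the work surface at z = 0. Lengths are in m, angles in rad, forces in N, time in s.
With the tool pointing down it reaches from about 0.35 to 0.85 m from the base axis. Payload 8.1 kg.
Tool frame: the origin (TCP) lies between the finger pads, 19 mm behind the fingertips; this is the grasp point; z points along the fingers, y is the line along which they close (so a half turn about z gives the same grasp; the last joint's range is limited). The gripper opens to 93 mm and grips with 3 to 60 N. Pads are 15 mm wide; open, the fingers measure 128 mm over their backs; the gripper's body (75 mm by 188 mm) begins 65 mm behind the grasp point.
Start: joints at [1.191, 0.13, 1.488, -0, 1.523, -0.085], TCP at [0.174, 0.574, 0.237] pointing down, gripper open.
Joint ranges: [-2.96, 2.96], [-0.89, 2.26], [0.02, 2.5], [-1.34, 4.48], [0, 2.73], [-2.66, 2.66]. Speed limits (rad/s): [2.39, 2.39, 2.79, 3.14, 3.14, 3.14].

## Interface

Orientations are given as a rotation vector (axis times angle).
In Python, from plant import read_state, read_camera, close_job gives the robot as it stands. The module is installed in compiled form; this text tells all that it offers.
- The arm moves only by the tool move_arm, never from a script. Its argument "plan" is a list of rows, each a list of 7 numbers: the turn, a rotation vector about the tool's x, y, z in units of 6 degrees (1.0 is 6 degrees), then the shift along the tool's x, y, z in units of 25 mm (1.0 is 25 mm), then the finger opening in mm, from 0 to 93. A call has exactly 10 rows; each row shifts and turns the commanded pose from where the row before left it, along the tool's axes as they then stand; what a row does not reach is not made up. A row lasts 1/10 s, in which the tool goes at most 50 mm and 8.59 degrees, less where a joint would pass 70% of its speed; a pose out of reach is approached as far as the arm can. A call is refused whole if a number of a shift passes 1 or a number of a turn 1, either way. A call with a gripper value outside its range is refused whole. The fingers move at their own pace and stop on an object; "force" is the grip in N (left out, the last holds). Time passes only in rows, so rows that do not move let the fingers close, or fill a call up. It gives the time, the measured TCP pose, the force, the opening and the grip force at its end, in the units of the state.
- read_state(): the state, without advancing time (a new reading comes with each control period).
- read_camera(name): name is "scene" or "top"; returns a dict with "frame" (420x560x3 uint8, red, green, blue), "z_map" (420x560 float32, m along the optical axis (not along the pixel's ray), 0 where there is no reading), "fx", "fy", "cx", "cy" (pixels), "rvec" (rotation vector, rad) and "tvec" (3), from world to camera coordinates, as OpenCV has them. Camera axes: x right, y down, z forward; pixel columns grow to the right and rows downward; lengths in m; the calibration is good to about 2 mm. A picture is of the moment at which its call begins.
- close_job(): hands the job in; it is judged then, once.
The state is a dict: "t": time; "q": joint angles; "dq": joint speeds; "joint_torque": joint torques, N m; "tool_pos": TCP position; "orientation": TCP orientation; "force": force on the tool from outside, world axes, zero at the start; "wrist_torque": the same for the moment, N m; "opening": finger opening in m; "gripper_force": force on a finger pad.
Only numpy, scipy, OpenCV 4.12 (cv2) and the standard library are available. Lean on these libraries where they do the work, as an engineer would, in place of code of your own. Each camera call takes 0.05 s, during which the arm holds its last target. There are 200 camera calls.

## Task

Two white display cards stand upright on the shelf, one right next to the pan and the other right next to the egg holder. Squeeze the handles of the spring clip so that its jaws spread wide against the spring, lift it off its metal strip, and bring it down over the middle of the top edge of the pan's card, one jaw on each side and reaching a good centimetre below the edge, ready for a price tag to be slipped in. Finish while still holding the clip there squeezed wide open, with its jaws touching neither the card nor anything else, and leave the other things on the shelf where they are.

Things in the scene. Friction and masses are not known exactly. Their poses are not given: they have to be found in the camera images.
- clip: Pale wooden spring clip (a big clothes peg), 65 g, on the rack's tongue at the start, jaws down, handles up. Origin on its pivot (a pin 10 mm thick, 34 mm long, along y); z up; handles are squeezed and jaws spread along x. Two equal levers, +x and -x; the frame is the +x lever's, so it leans by half the joint value when squeezed. Lips: 36 mm wide, 5 thick, 28 to 38 mm below the pivot.
- clip_grip (a point): Point between the handles, 30 mm above the pivot: a good place for the TCP. Handles: plates 30 mm wide (along y), 3 mm thick, 8 to 46 mm above the pivot; relaxed they splay like a V, 52 mm over their outer faces at the top and about 32 mm at the bottom; fully squeezed they are parallel, 26 mm over their outer faces.
- clip_jaw (a joint): Spread of the clip (rad): about 0 gripping the 4 mm tongue, 0.6 fully spread at its stop (lip tips then 26 mm apart and 36 mm below the pivot, each jaw 0.3 rad out). Spring 0.4 N m/rad, preloaded: the lips grip with about 4 N; full spread takes about 12 N at mid-handle, so a grip of 25 to 40 N squeezes it to its stop.
- clip_tip_a (a point): Lower inner edge, at mid-width, of the lip of the jaw on the clip's own +x side, 38 mm below the pivot.
- clip_tip_b (a point): Lower inner edge, at mid-width, of the lip of the jaw on the clip's own -x side, 38 mm below the pivot.
- rack: Clip strip: wooden foot 70 x 80 x 16 mm with an upright steel tongue 4 mm thick (along x), 60 mm wide (along y), top edge 80 mm above the shelf. Fixed. Origin: centre of the foot's underside, z up. The clip starts with its pivot 28 mm above the tongue's top edge, its axes parallel to the rack's.
- card_left: Display card on the robot's left (+y) side: a stiff plain white plastic sheet 120 mm wide, 3 mm thick, upright in a fixed wooden foot (50 x 110 x 20 mm), top edge 125 mm above the shelf. Origin: centre of the foot's underside; z up, y along the card's width, x square to its faces; turned up to 0.3 rad. The pan or the egg holder stands about 125 mm beyond it (+x).
- card_right: Display card on the robot's right (-y) side: a stiff plain white plastic sheet 120 mm wide, 3 mm thick, upright in a fixed wooden foot (50 x 110 x 20 mm), top edge 125 mm above the shelf. Origin: centre of the foot's underside; z up, y along the card's width, x square to its faces; turned up to 0.3 rad. The pan or the egg holder stands about 125 mm beyond it (+x).
- card_left_top (a point): Middle of the left card's top edge, axes as the card's.
- card_right_top (a point): Middle of the right card's top edge, axes as the card's.
- pan: Graphite-gray round camping pan, 140 mm across and 45 mm high, with a straight black handle reaching 165 mm from its centre along its +x. Origin: centre of its underside. Stands just beyond one of the two cards; not to be moved.
- egg_holder: Grey plastic egg holder, 128 x 133 mm and 65 mm high, with six egg-shaped domes. Origin: centre of its underside. Stands just beyond the other card; not to be moved.
- kettle: Dark collapsible silicone kettle with bellows folds, 144 mm across and 107 mm high. Origin: centre of its underside. Not to be moved.
- tong: Wooden salad tong lying flat, about 280 mm long along x, 18 mm high. Origin: underside, mid-length. Not to be moved.
Mind the look-alikes: they are no part of the job. Leave any purple or red look-alike of the rack alone.

How it is judged:
On the way:
1. the clip is squeezed wide open and lifted clear of its strip (value of joint clip_jaw above 0.4 rad and contact force between the fingers and clip above 3 N and z of clip in the frame of rack above 0.13 m and contact force between clip and rack below 0.3 N), for 0.2 s.
At the end, for the whole second after the job is handed in: The fingers hold the clip still with its spread over 0.4 rad, one jaw tip on each side of the card next to the pan (each at least 3 mm from its mid-plane), both 8 to 40 mm below its top edge and within 30 mm of the edge's middle, touching neither cards nor strip (under 0.3 N) (value of joint clip_jaw above 0.4 rad and contact force between the fingers and clip above 3 N and linear speed of clip below 0.02 m/s and contact force between clip and rack below 0.3 N and contact force between clip and card_left below 0.3 N and contact force between clip and card_right below 0.3 N and ((horizontal distance between pan and card_left below 0.2 m and z of clip_tip_a in the frame of card_left_top between -0.04 and -0.008 m and y of clip_tip_a in the frame of card_left_top between -0.03 and 0.03 m and z of clip_tip_b in the frame of card_left_top between -0.04 and -0.008 m and y of clip_tip_b in the frame of card_left_top between -0.03 and 0.03 m and ((x of clip_tip_a in the frame of card_left_top above 0.003 m and x of clip_tip_b in the frame of card_left_top below -0.003 m) or (x of clip_tip_b in the frame of card_left_top above 0.003 m and x of clip_tip_a in the frame of card_left_top below -0.003 m))) or (horizontal distance between pan and card_right below 0.2 m and z of clip_tip_a in the frame of card_right_top between -0.04 and -0.008 m and y of clip_tip_a in the frame of card_right_top between -0.03 and 0.03 m and z of clip_tip_b in the frame of card_right_top between -0.04 and -0.008 m and y of clip_tip_b in the frame of card_right_top between -0.03 and 0.03 m and ((x of clip_tip_a in the frame of card_right_top above 0.003 m and x of clip_tip_b in the frame of card_right_top below -0.003 m) or (x of clip_tip_b in the frame of card_right_top above 0.003 m and x of clip_tip_a in the frame of card_right_top below -0.003 m))))); the arm keeps its last pose, push and grip.
It fails at once if the pan is moved by more than 3 cm (distance of pan from where it was at the start of the episode above 0.03 m).
It fails at once if the egg holder is moved by more than 3 cm (distance of egg_holder from where it was at the start of the episode above 0.03 m).
It fails at once if the kettle is moved by more than 3 cm (distance of kettle from where it was at the start of the episode above 0.03 m).
It fails at once if the salad tong is moved by more than 3 cm (distance of tong from where it was at the start of the episode above 0.03 m).
It also fails if it takes over 32 s, if anything falls off the work surface, if the arm or the gripper's body presses on something with over 40 N, if the wrist force passes 120 N, or if a joint passes its speed limit or range.

## Working session

There is one attempt and no reset: what is moved stays moved. The work goes in short steps, Python scripts to look and compute and a tool call to move; the robot and the scene stay as the last step left them, time stands still between calls to the robot, and variables do not carry over. Pictures are saved under pics/ and viewed, at most 10 in all, crops included, and the job is handed in when it is done.

Besides the shell and the picture viewer there is one more tool, called after "Call:" as a command line: name --pt "numbers of a row" for each row, then --argument value for the rest. move_arm: Moves the arm, as the interface text tells. Its arguments: {"type":"object","properties":{"plan":{"type":"array","items":{"type":"array","items":{"type":"number"}}},"force":{"type":"number"}},"required":["plan"]}

```bash
mkdir -p pics
cat > h.py <<'E'
import numpy as np, cv2
from plant import read_state, read_camera, close_job
def cam(n):
    c=read_camera(n); R=cv2.Rodrigues(np.array(c['rvec'],float))[0]; t=np.array(c['tvec'],float).ravel()
    z=c['z_map'].astype(float); v,u=np.mgrid[:z.shape[0],:z.shape[1]]
    P=np.stack([(u-c['cx'])/c['fx']*z,(v-c['cy'])/c['fy']*z,z],-1)
    W=(P-t)@R; W[z==0]=np.nan
    return c,W
E
python3 - <<'E'
from h import *
for n in('scene','top'):
    c,W=cam(n); cv2.imwrite(f'pics/{n}0.png',c['frame'][:,:,::-1]); np.savez(f'{n}0.npz',W=W,f=c['frame'])
    print(n,c['fx'],c['tvec'],c['rvec'])
s=read_state();print(s['t'],s['tool_pos'],s['orientation'],s['opening'])
E
```

```text
scene 435.2175320387873 [ 0.04141107 -0.3478859   1.52371643] [ 1.73545619  1.93285662 -0.70879866]
top 496.9494841224931 [0.01105256 0.5410591  1.30915778] [ 2.15118163 -2.17455784  0.11435812]
0.1 [0.17412587 0.57369262 0.23651114] [-4.61385788e-01 -3.10715051e+00  2.46860544e-03] 0.09301559190064952
```

View pics/scene0.png

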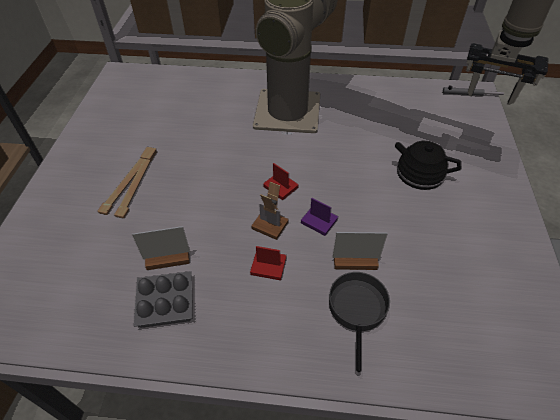

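View pics/top0.png

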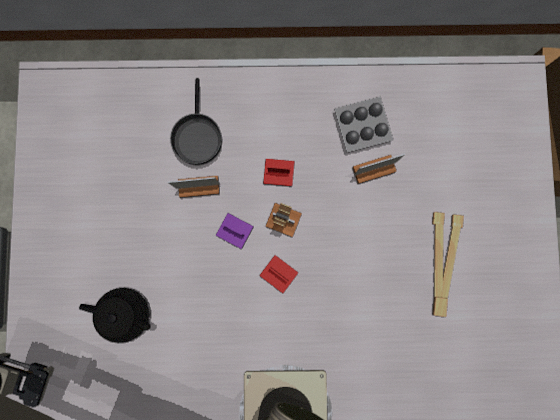

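The scene view shows the wooden rack with the pale clip at (270,205), red look-alikes at (280,180) and (268,262), and a purple one at (320,217). The pan is at (358,300), next to the left card at (360,245); the egg holder is at (163,298), next to the right card at (163,245). In the top view the clip is at (283,217) and the left card at (195,186). The wooden-footed rack with the pale clip fits the description, so next I measure it and confirm in a crop.

Run:
```python
from h import *
d={n:np.load(n+'0.npz') for n in('scene','top')}
f=d['scene']['f'][150:290,210:400,::-1]; g=d['top']['f'][150:260,150:320,::-1]
a=cv2.resize(f,None,fx=3,fy=3,interpolation=3)[:420]; b=cv2.resize(g,None,fx=3,fy=3,interpolation=3)
b=cv2.resize(b,(int(b.shape[1]*.45),int(b.shape[0]*.45)))
out=np.zeros((420,a.shape[1]+b.shape[1],3),np.uint8); out[:a.shape[0],:a.shape[1]]=a; out[:b.shape[0],a.shape[1]:]=b
cv2.imwrite('pics/crop1.png',out); print(out.shape)
def rect(p,l):
    r=cv2.minAreaRect(p[:,:2].astype(np.float32)*1000); bx=cv2.boxPoints(r)
    print(l,len(p),'c',np.round(r[0],1),'size',np.round(r[1],1),'ang',round(r[2],1),'z',np.round(np.percentile(p[:,2],[2,50,98])*1000,1))
for n,win in (('scene',(250,180,292,240)),('top',(262,200,304,240))):
    W=d[n]['W'];F=d[n]['f'].astype(int);x0,y0,x1,y1=win
    w=W[y0:y1,x0:x1].reshape(-1,3); c=F[y0:y1,x0:x1].reshape(-1,3)
    for lo,hi in((.008,.022),(.06,.085),(.105,.14),(.14,.165)):
        m=(w[:,2]>lo)&(w[:,2]<hi)
        if m.sum()>4: rect(w[m],f'{n} rack z{lo}-{hi}')
for n,win in (('scene',(325,225,395,275)),('top',(165,168,225,202))):
    W=d[n]['W'];x0,y0,x1,y1=win; w=W[y0:y1,x0:x1].reshape(-1,3)
    for lo,hi in((.012,.026),(.04,.14),(.112,.14)):
        m=(w[:,2]>lo)&(w[:,2]<hi); 
        if m.sum()>4: rect(w[m],f'{n} card z{lo}-{hi}')
```

```text
(420, 799, 3)
scene rack z0.008-0.022 653 c [449.9   5.2] size [ 94.3 211.4] ang 86.4 z [ 9.3 14.5 19.9]
scene rack z0.06-0.085 105 c [ 5.126e+02 -4.000e-01] size [60.5 15.9] ang 74.0 z [60.7 74.8 84. ]
scene rack z0.105-0.14 215 c [512.3   5.2] size [31.8 48.6] ang 69.7 z [105.6 120.9 139.3]
scene rack z0.14-0.165 54 c [511.8   3.6] size [30.3 52.5] ang 67.8 z [140.2 145.3 149.2]
top rack z0.008-0.022 484 c [521.7  -4.4] size [87.2 95.3] ang 68.1 z [10.  15.6 20.7]
top rack z0.06-0.085 32 c [507.   -2.9] size [57.9 13.2] ang 74.7 z [61.4 78.6 83.8]
top rack z0.105-0.14 171 c [ 5.103e+02 -2.000e-01] size [32.8 41.2] ang 65.2 z [106.7 116.3 139. ]
top rack z0.14-0.165 51 c [5.102e+02 2.000e-01] size [28.9 51.6] ang 68.2 z [141.4 146.5 151.1]
scene card z0.012-0.026 518 c [589.2 201.2] size [181.8  94.5] ang 53.4 z [12.7 18.7 25.3]
scene card z0.04-0.14 1110 c [635.9 235.7] size [ 69.2 120.5] ang 5.4 z [ 41.1  84.8 124.9]
scene card z0.112-0.14 211 c [605.  232.8] size [  7.6 120.2] ang 5.2 z [112.6 120.3 126.6]
top card z0.012-0.026 431 c [602.4 226.1] size [ 51.2 114.1] ang 4.7 z [13.2 19.3 24.8]
top card z0.04-0.14 320 c [602.  229.1] size [  4.9 120.3] ang 4.7 z [ 42.2  93.4 127.9]
top card z0.112-0.14 98 c [602.1 229.3] size [  4.9 120. ] ang 4.7 z [112.6 122.5 130.2]
```

View pics/crop1.png

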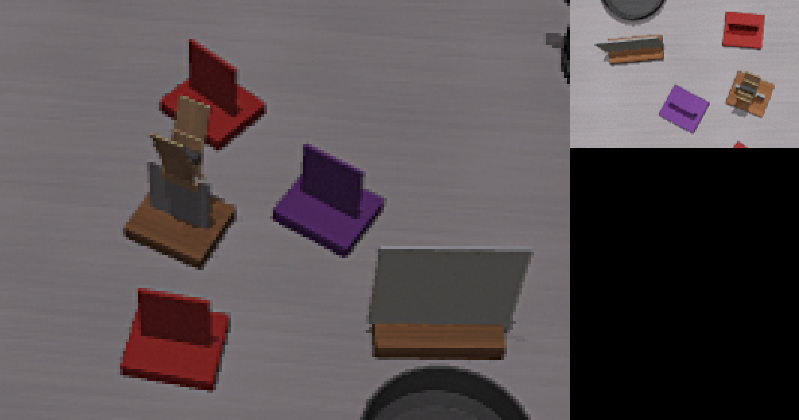

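The crop confirms the choice: only the brown-footed rack with the steel tongue carries the pale clip. The clip is at about (511, 2) mm with its handles at z 0.15, and its squeeze axis is at about −21°. The pan's card (left) has its top middle at about (603, 230) mm, z 0.125, with its normal at 4.7°. Next I move above the clip.

Call:
move_arm --pt "0 0 0 -0.5 -0.45 0 93" --pt "0 0 0 -1 -0.9 0 93" --pt "0 0 0 -1 -0.9 0 93" --pt "0 0 0 -1 -0.9 0 93" --pt "0 0 0 -1 -0.9 0 93" --pt "0 0 0 -1 -0.9 0 93" --pt "0 0 0 -1 -0.9 0 93" --pt "0 0 0 -1 -0.9 0 93" --pt "0 0 0 -1 -0.9 0 93" --pt "0 0 0 -1 -0.9 0 93"

```text
t: 1.1
tool_pos: [0.3397, 0.2992, 0.2371]
orientation: [-0.461, -3.107, 0.001]
force: [0.8, -0.2, 0.2]
opening: 0.0927
gripper_force: 0.0
```

Call:
move_arm --pt "0 0 0.8 -1 -0.9 0 93" --pt "0 0 0.8 -1 -0.9 0 93" --pt "0 0 1 -1 -0.9 0 93" --pt "0 0 1 -1 -0.9 0 93" --pt "0 0 1 -0.9 -0.9 0 93" --pt "0 0 1 0 0 0 93" --pt "0 0 1 0 0 0 93" --pt "0 0 1 0 0 0 93" --pt "0 0 1 0 0 0 93" --pt "0 0 1 0 0 0 93"

```text
t: 2.1
tool_pos: [0.3964, 0.1462, 0.237]
orientation: [-1.907, -2.496, 0.001]
force: [0.9, 0.3, 0.5]
opening: 0.0932
gripper_force: 0.0
```

```bash
cat >> h.py <<'E'
def go(x,y,z,ang):
    s=read_state(); R=cv2.Rodrigues(np.array(s['orientation']))[0]; p=np.array(s['tool_pos'])
    sh=R.T@(np.array([x,y,z])-p)/.025
    cur=np.degrees(np.arctan2(R[1,1],R[0,1])); d=(ang-cur+180)%360-180
    print('t',s['t'],'pos',np.round(p,4),'yaw',round(cur,1),'q6',round(s['q'][5],2),'tilt',np.round(R[:,2],3)); print('shift units',np.round(sh,2),'turn z units',round(-d/6,2),'grip',s['opening'],s['gripper_force'])
E
python3 -c "
from h import *
go(.511,.002,.237,-21)"
```

```text
t 2.1 pos [0.3964 0.1462 0.237 ] yaw 15.3 q6 -0.03 tilt [-0.001 -0.    -1.   ]
shift units [-6.77  2.9  -0.  ] turn z units 6.04 grip 0.09315323907166448 0.0
```

Call:
move_arm --pt "0 0 0 -0.9 0.4 0 93" --pt "0 0 0 -1 0.4 0 93" --pt "0 0 0 -1 0.4 0 93" --pt "0 0 0 -1 0.4 0 93" --pt "0 0 0 -1 0.5 0 93" --pt "0 0 0 -1 0.4 0 93" --pt "0 0 0 -0.87 0.4 0 93" --pt "0 0 1 0 0 0 93" --pt "0 0 1 0 0 0 93" --pt "0 0 1 0 0 0 93"

```text
t: 3.1
tool_pos: [0.5116, 0.0024, 0.2368]
orientation: [-2.274, -2.166, 0.001]
force: [-0.2, 0.6, 0.3]
opening: 0.0928
gripper_force: 0.0
```

Call:
move_arm --pt "0 0 1 0 0 0 93" --pt "0 0 1 0 0 0 93" --pt "0 0 1 0 0 0 93" --pt "0 0 0 0 0 0.5 93" --pt "0 0 0 0 0 0.5 93" --pt "0 0 0 0 0 0 93" --pt "0 0 0 0 0 0 93" --pt "0 0 0 0 0 0 93" --pt "0 0 0 0 0 0 93" --pt "0 0 0 0 0 0 93"

```text
t: 4.1
tool_pos: [0.5121, 0.0026, 0.2129]
orientation: [2.581, 1.791, 0.001]
force: [-0.2, -0.3, -0.0]
opening: 0.0927
gripper_force: 0.0
```

```bash
python3 -c "
from h import *
go(.511,.002,.138,-21)
c,W=cam('scene'); f=c['frame'][120:260,200:340,::-1]; cv2.imwrite('pics/s1.png',cv2.resize(f,None,fx=4,fy=4))"
```

```text
t 4.1 pos [0.5121 0.0026 0.2129] yaw -20.5 q6 0.26 tilt [ 0.001 -0.    -1.   ]
shift units [-0.04 -0.03  3.  ] turn z units 0.09 grip 0.09271577914044409 0.0
```

View pics/s1.png

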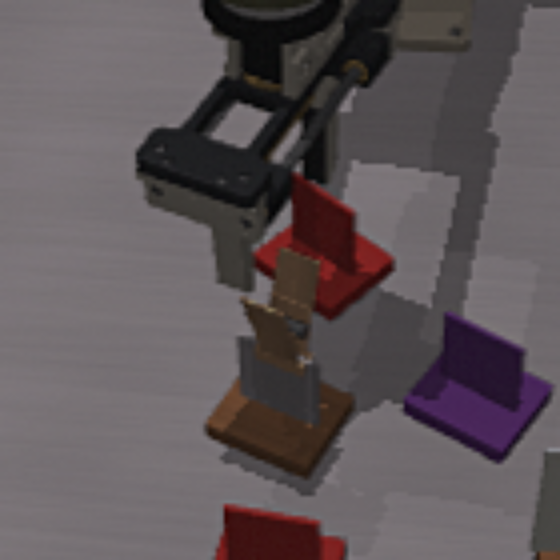

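The fingers straddle the clip's handles, with the clip at about (275,300) in the crop. I descend and squeeze.

Call:
move_arm --pt "0 0 0 0 0 0.5 93" --pt "0 0 0 0 0 0.7 93" --pt "0 0 0 0 0 0.7 93" --pt "0 0 0 0 0 0.6 93" --pt "0 0 0 0 0 0.3 93" --pt "0 0 0 0 0 0.2 93" --pt "0 0 0 0 0 0 70" --pt "0 0 0 0 0 0 60" --pt "0 0 0 0 0 0 50" --pt "0 0 0 0 0 0 45" --force 35

```text
t: 5.15
tool_pos: [0.5123, 0.0026, 0.1382]
orientation: [2.58, 1.79, 0.001]
force: [0.1, -0.6, 0.5]
opening: 0.0659
gripper_force: 0.0
```

Call:
move_arm --pt "0 0 0 0 0 0 40" --pt "0 0 0 0 0 0 35" --pt "0 0 0 0 0 0 30" --pt "0 0 0 0 0 0 25" --pt "0 0 0 0 0 0 20" --pt "0 0 0 0 0 0 15" --pt "0 0 0 0 0 0 10" --pt "0 0 0 0 0 0 10" --pt "0 0 0 0 0 0 10" --pt "0 0 0 0 0 0 10" --force 35

```text
t: 6.15
tool_pos: [0.5118, 0.0027, 0.1374]
orientation: [-2.581, -1.791, -0.0]
force: [0.1, 0.0, -1.2]
opening: 0.0253
gripper_force: 34.9
```

Call:
move_arm --pt "0 0 0 0 0 -0.2 10" --pt "0 0 0 0 0 -0.4 10" --pt "0 0 0 0 0 -0.6 10" --pt "0 0 0 0 0 -0.7 10" --pt "0 0 0 0 0 -0.7 10" --pt "0 0 0 0 0 -0.7 10" --pt "0 0 0 0 0 -0.5 10" --pt "0 0 0 0 0 -0.2 10" --pt "0 0 0 0 0 0 10" --pt "0 0 0 0 0 0 10"

```text
t: 7.15
tool_pos: [0.5115, 0.0027, 0.2369]
orientation: [-2.581, -1.791, 0.001]
force: [0.7, 1.0, -0.8]
opening: 0.0253
gripper_force: 34.9
```

```bash
python3 -c "
from h import *
go(.603,.230,.237,4.7)
c,W=cam('scene'); f=c['frame'][100:240,200:340,::-1]; cv2.imwrite('pics/s2.png',cv2.resize(f,None,fx=4,fy=4))"
```

```text
t 7.15 pos [0.5115 0.0027 0.2369] yaw -20.5 q6 0.26 tilt [-0.001  0.    -1.   ]
shift units [ 9.8   0.24 -0.01] turn z units -4.2 grip 0.025339930213285972 34.89040732383728
```

View pics/s2.png

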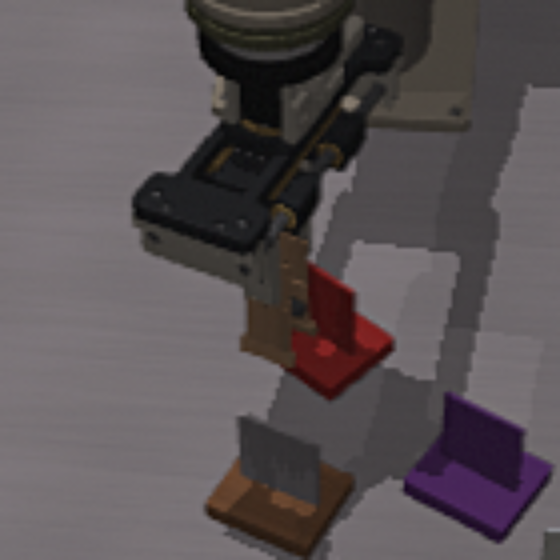

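The clip is spread and held at about (275,320), and the strip below it is empty. I carry it over the card.

Call:
move_arm --pt "0 0 0 0.4 0 0 10" --pt "0 0 0 0.7 0 0 10" --pt "0 0 0 0.9 0 0 10" --pt "0 0 0 0.9 0 0 10" --pt "0 0 0 0.9 0 0 10" --pt "0 0 0 0.9 0.1 0 10" --pt "0 0 0 0.9 0.1 0 10" --pt "0 0 0 0.9 0 0 10" --pt "0 0 0 0.9 0 0 10" --pt "0 0 0 0.9 0 0 10"

```text
t: 8.2
tool_pos: [0.589, 0.1969, 0.2364]
orientation: [-2.58, -1.791, 0.002]
force: [0.0, 0.3, -0.9]
opening: 0.0253
gripper_force: 34.9
```

Call:
move_arm --pt "0 0 0 0.8 0 0 10" --pt "0 0 0 0.5 0 0 10" --pt "0 0 0 0.2 0 0 10" --pt "0 0 -0.6 0 0 0 10" --pt "0 0 -0.9 0 0 0 10" --pt "0 0 -0.9 0 0 0 10" --pt "0 0 -0.9 0 0 0 10" --pt "0 0 -0.6 0 0 0 10" --pt "0 0 -0.3 0 0 0 10" --pt "0 0 0 0 0 0 10"

```text
t: 9.2
tool_pos: [0.6021, 0.2299, 0.2372]
orientation: [-2.128, -2.311, 0.001]
force: [1.0, -0.5, -0.3]
opening: 0.0251
gripper_force: 34.9
```

Run:
```python
from h import *
go(.603,.230,.173,4.7)
c,W=cam('scene'); f=c['frame'][170:290,280:430,::-1]; cv2.imwrite('pics/s3.png',cv2.resize(f,None,fx=4,fy=4,interpolation=3))
w=W[150:280,300:420].reshape(-1,3)
s=read_state(); n=np.array([np.cos(np.radians(4.7)),np.sin(np.radians(4.7))]); e=np.array([-n[1],n[0]])
# clip pixels: tan colour, z .16-.215
F=c['frame'][150:280,300:420].reshape(-1,3).astype(int)
m=(w[:,2]>.155)&(w[:,2]<.22)&(F[:,0]-F[:,2]>25)
q=w[m]; print(m.sum(),np.round(np.c_[(q[:,:2]-[.603,.23])@n,(q[:,:2]-[.603,.23])@e,q[:,2]][::12]*1000,0).tolist())
```

```text
t 9.2 pos [0.6021 0.2299 0.2372] yaw 4.7 q6 0.2 tilt [-0. -0. -1.]
shift units [0.   0.04 2.57] turn z units 0.0 grip 0.025064466062239135 34.89005506038666
181 [[-12.0, -13.0, 215.0], [-12.0, -14.0, 176.0], [-10.0, -17.0, 175.0], [11.0, 7.0, 200.0], [11.0, 1.0, 198.0], [12.0, -1.0, 194.0], [13.0, 1.0, 192.0], [14.0, 6.0, 190.0], [12.0, 11.0, 184.0], [14.0, -15.0, 179.0], [13.0, -16.0, 174.0], [14.0, 10.0, 175.0], [16.0, 6.0, 174.0], [14.0, -2.0, 168.0], [16.0, -11.0, 167.0], [17.0, 15.0, 169.0]]
```

View pics/s3.png

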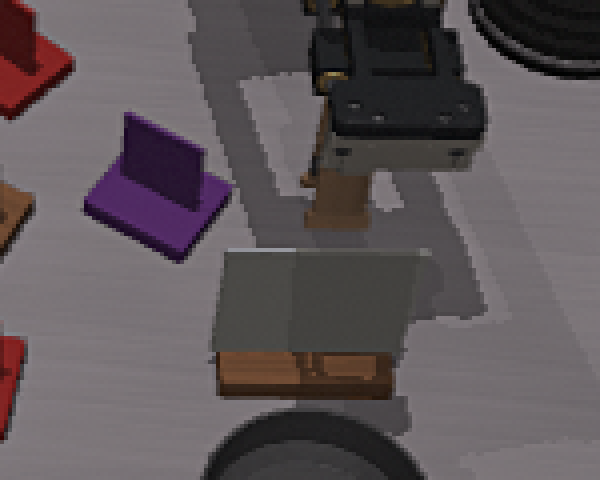

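The clip hangs above the card's middle, at (340,200) in the crop against a card edge running from (225,250) to (430,250). Its jaws are symmetric about the card plane, so I lower it.

Call:
move_arm --pt "0 0 0 0 0.04 0.2 10" --pt "0 0 0 0 0 0.3 10" --pt "0 0 0 0 0 0.35 10" --pt "0 0 0 0 0 0.35 10" --pt "0 0 0 0 0 0.35 10" --pt "0 0 0 0 0 0.3 10" --pt "0 0 0 0 0 0.3 10" --pt "0 0 0 0 0 0.25 10" --pt "0 0 0 0 0 0.15 10" --pt "0 0 0 0 0 0 10"

```text
t: 10.25
tool_pos: [0.6029, 0.2304, 0.1729]
orientation: [-2.128, -2.31, 0.001]
force: [-0.1, 0.6, -0.6]
opening: 0.0255
gripper_force: 34.9
```

Run:
```python
from h import *
go(.603,.230,.173,4.7); print(read_state()['force'])
c,W=cam('scene'); f=c['frame'][190:280,300:420,::-1]; cv2.imwrite('pics/s4.png',cv2.resize(f,None,fx=5,fy=5,interpolation=3))
n=np.array([np.cos(np.radians(4.7)),np.sin(np.radians(4.7))]); e=np.array([-n[1],n[0]])
w=W[190:280,300:420].reshape(-1,3);F=c['frame'][190:280,300:420].reshape(-1,3).astype(int)
for l,m in(('clip',(w[:,2]>.1)&(w[:,2]<.135)&(F[:,0]-F[:,2]>25)),('card',(w[:,2]>.06)&(w[:,2]<.125)&(abs(F[:,0]-F[:,2])<15))):
    q=w[m]; 
    if len(q): print(l,len(q),np.round(np.percentile(np.c_[(q[:,:2]-[.603,.23])@n,(q[:,:2]-[.603,.23])@e,q[:,2]],[5,50,95],axis=0)*1000,1).tolist())
```

```text
t 10.25 pos [0.6029 0.2304 0.1729] yaw 4.7 q6 0.2 tilt [-0.001 -0.    -1.   ]
shift units [-0.01  0.   -0.  ] turn z units 0.0 grip 0.025480999659615283 34.89046275615692
[-0.10484501  0.58963077 -0.63492647]
clip 124 [[11.8, -14.9, 103.7], [15.4, -2.6, 113.3], [18.6, 13.0, 133.5]]
card 760 [[-131.3, -92.6, 62.1], [2.6, -18.3, 83.9], [4.5, 56.7, 122.2]]
```

View pics/s4.png

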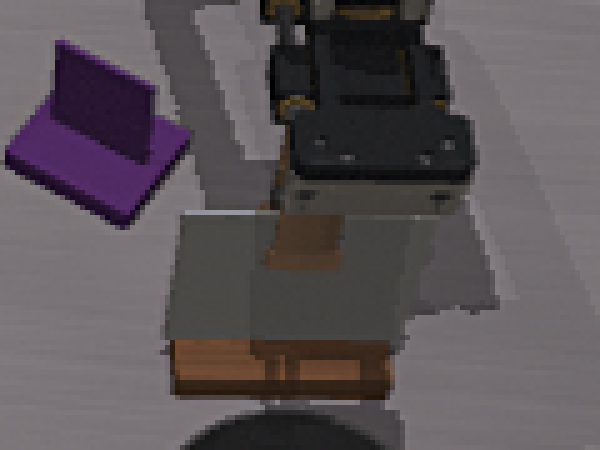

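The front jaw is at (305,240) in front of the card and the other jaw is behind it, with the tips about 2 cm below the edge. The clip is centred and there is no contact force, so I hand the job in.

```bash
python3 -c "
from plant import close_job
print(close_job())"
```

```text
the job is handed in; nothing more can be done
None
```

The job is handed in at about 10 s: the arm is holding the clip squeezed wide open over the middle of the pan's card (the left one), with a jaw on each side about 2 cm below the edge and no sign of contact in the last force reading or picture; the judge's verdict was not shown.

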